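# Let the jar out of the ratchet clamp

### The job

The glaze jar is held tight in the bench ratchet clamp. Press the pawl's thumb button gently, only as hard as it needs (never more than 18 N on the clamp), and keep it pressed so that the hooked pawl stays lifted off the ratchet wheel until the jaw has backed fully off. Then take the jar out, leaving it in place until the jaw is open, and set it down upright in the middle of the round wooden bat without dropping it or disturbing the other loose things.

Things in the scene. Friction and masses are not known exactly. Their poses are not given: they have to be found in the camera images.
- clamp: Grey bench ratchet clamp, fixed. Origin: on the worktop; base plate 76 (x) by 292 (y -185 to +107) by 12 mm; clamping runs along its y, z up. From +y to -y: fixed V jaw (48 wide, 55 high), jar (axis at y +60), sliding jaw (44 wide, 55 high), ratchet wheel, pawl. Nothing is higher than 97 mm. More than 18 N on any part damages it.
- wheel_axis (a point): Centre of the steel saw-toothed ratchet wheel, 64 mm across, 12 thick, axis along the clamp's x, at clamp y -60, z 55; black winding knob on the -x side. A rack and pinion couple it to the sliding jaw. A bearing plate behind it (+x) reaches z 78.
- pawl_pivot (a point): Pivot of the sprung hooked pawl, at clamp (-10, -105, 78) mm. The pawl is a steel bar 12 wide along the clamp's y: front arm (y -114 to -51) up to z 97, its nose (y -60) in the teeth from above; tail (y -113 to -173) lower, top z 72. Tail pressed down = nose lifted. If it comes up again the nose falls in the next tooth and the jaw halts.
- thumb (a point): Point on the base (clamp -10, -155, 0 mm) straight below the pawl's round steel thumb button, 20 mm across, top nearly flat. The button sits on an adjusting screw set differently each time: its top lies anywhere from 78 to 96 mm above the worktop. That height is not measured; feel for it.
- stop (a point): Top of the rubber stop post under the tail's end. From touch the button must go down about 7 to 8 mm before the nose clears the teeth, against 7 to 10 N (spring and tooth friction), less while the jaw runs. At about 10 mm the tail meets the stop and the force then climbs about 7 N per mm.
- jaw (a joint): Travel of the sliding jaw (m): 0 as clamped on the jar, 0.022 fully backed off. With the pawl held lifted, the jaw's own return spring and damper carry it off in about 2 to 3 s; the pawl keeps it from moving while the nose is in the teeth (4.7 mm of jaw travel per tooth).
- jar: Glaze jar, pale red-brown slip in clear glass with a cream lid; 52 mm across, 70 mm high, 0.17 kg. Origin: centre of its underside; z is up. It stands on the clamp's 12 mm base. Grip the glass 20 to 55 mm above its underside, fingers on its two free sides along the clamp's x (jaws stand on the y sides).
- bat: Plain round wooden bat (disc) 104 mm across and 11 mm thick, fixed on the worktop. Origin: centre of its underside.
- box: Small plain yellow box, 46 by 76 mm, 32 mm high, loose bystander. Origin: centre of its underside.
- cutter: Red clay cutter, 49 mm across, 40 mm high, loose bystander. Origin: centre of its underside.
- grey_jar: Glaze jar with dark grey lid, 50 mm across, 66 mm high, loose bystander. Origin: centre of its underside.

How it is judged:
By the outcome, as a careful person would: the job done as asked, in the order asked, and still so for the second after the job is handed in, with the robot touching nothing.
It also fails if it takes over 59 s, if anything falls off the work surface, if the arm or the gripper's body presses on something with over 40 N, if the wrist force passes 120 N, or if a joint passes its speed limit or range.

### The arm

A 7-joint arm with a two-finger parallel gripper is mounted at the origin on a cart in front of the work surface, level with it; the furniture and walls round the work are solid. World frame = base frame: x ahead of the robot, y to its left, z up, the work surface at z = 0. Lengths are in m, angles in degrees, forces in N, time in s.
With the tool pointing down it reaches from about 0.425 to 1.025 m from the base axis. Payload 9.4 kg.
Tool frame: the origin (TCP) lies at the very end of the fingers, on their centre line; the grasp point (between the pads) lies 19 mm behind it (manip.pinch_z is the distance from the TCP to the grasp point, in m); z points along the fingers, y is the line along which they close (so a half turn about z gives the same grasp; the last joint's range is limited). The gripper opens to 85 mm and grips with 20 to 120 N. Pads are 22 mm wide; open, the fingers measure 114 mm over their backs; the gripper's body (76 mm by 85 mm) begins 54 mm behind the grasp point. The pads swing forward as they close: fully open they stand 13 mm farther back than shut.
Start: joints at [72.153, 34.337, -0.143, 91.639, 0.103, 54.024, -4.572], TCP at [0.169, -0.705, 0.231] pointing down, gripper open.
Joint ranges: [-147.43, 147.43], [-19.82, 112.94], [-74.19, 73.91], [6.32, 146.72], [-59.91, 239.91], [6.04, 106.73], [-150.56, 150.56]. Speed limits (degrees/s): [127.2, 127.2, 172.46, 172.46, 180, 180, 180].

### API

Orientations are given as a 3x3 rotation matrix whose columns are the frame's x, y, z axes.
In Python, from cell import manip gives the robot as it stands.
- The arm moves only by the tool jog_arm, never from a script. Its argument "plan" is a list of rows, each a list of 6 numbers: the shift along the tool's x, y, z in m, then the turn, a rotation vector about the tool's x, y, z in rad. In form: [[x, y, z, ax, ay, az], ...]. A call has 1 to 12 rows; each row shifts and turns the commanded pose from where the row before left it, along the tool's axes as they then stand; what a row does not reach is not made up. A row lasts 1/8 s, in which the tool goes at most 62.5 mm and 10.7 degrees, less where a joint would pass 70% of its speed; a pose out of reach is approached as far as the arm can. A call with a gripper value outside its range is refused whole. "grip" is the gripper's target within -1 to 1 (shut at 1, half-way at 0, fully open at -1), set as the call begins (left out, the last holds). The fingers move at their own pace and stop on an object; "force" is the grip in N (left out, the last holds). Time passes only in rows, so rows that do not move let the fingers close. It gives the time, the measured TCP pose, the force, the opening and the grip force at its end, in the units of the state.
- manip.get_obs(): the state, without advancing time (a new reading comes with each control period).
- manip.grab_frame(name): name is "side" or "top" or "wrist"; returns a dict with "pixels" (400x640x3 uint8, red, green, blue), "fx", "fy", "cx", "cy" (pixels), "extrinsics" (4x4, takes a point from world to camera coordinates). Camera axes: x right, y down, z forward; pixel columns grow to the right and rows downward; lengths in m; the calibration is good to about 2 mm. A picture is of the moment at which its call begins. There is no depth.
- manip.hand_in(): hands the job in; it is judged then, once.
The state is a dict: "clock": time; "joint_pos": joint angles; "dq": joint speeds; "joint_torque": joint torques, N m; "eef_pos": TCP position; "tool_rot": TCP orientation; "force": force on the tool from outside, world axes, zero at the start; "wrist_torque": the same for the moment, N m; "grip_width": finger opening in m; "gripper_force": force on a finger pad.
Only numpy, scipy, OpenCV 4.12 (cv2) and the standard library are available. Lean on these libraries where they do the work, as an engineer would, in place of code of your own. Each camera call takes 0.05 s, during which the arm holds its last target. There are 200 camera calls.

## Working session

There is one attempt and no reset: what is moved stays moved. The work goes in short steps, Python scripts to look and compute and a tool call to move; the robot and the scene stay as the last step left them, time stands still between calls to the robot, and variables do not carry over. Pictures are saved under pics/ and viewed, at most 13 in all, crops included, and the job is handed in when it is done.

Besides the shell and the picture viewer there is one more tool, called after "Call:" as name([rows], argument=value, ...), one row to a line, values as JSON. jog_arm: Moves the arm, as the interface text tells. Its arguments: {"type":"object","properties":{"plan":{"type":"array","items":{"type":"array","items":{"type":"number"}}},"grip":{"type":"number"},"force":{"type":"number"}},"required":["plan"]}

```bash
mkdir -p pics; cat > h.py <<'E'
import numpy as np, cv2
from cell import manip
def ray(f,u,v):
    E=np.array(f["extrinsics"]);R=E[:3,:3];t=E[:3,3]
    c=-R.T@t; d=R.T@np.array([(u-f["cx"])/f["fx"],(v-f["cy"])/f["fy"],1.]);return c,d
def onz(f,u,v,z):
    c,d=ray(f,u,v);return c+d*(z-c[2])/d[2]
def proj(f,p):
    E=np.array(f["extrinsics"]);q=E[:3,:3]@np.array(p)+E[:3,3]
    return f["fx"]*q[0]/q[2]+f["cx"],f["fy"]*q[1]/q[2]+f["cy"]
def save(f,n):cv2.imwrite("pics/"+n,np.ascontiguousarray(f["pixels"][:,:,::-1]))
E
python3 - <<'E'
from h import *
import pickle
F={}
for n in("side","top"):
    f=manip.grab_frame(n);F[n]=f;save(f,n+"1.png");print(n,f["fx"],f["cx"],f["cy"],np.round(ray(f,320,200),3).tolist())
pickle.dump(F,open("F.pkl","wb"))
o=manip.get_obs();print(o["clock"],o["eef_pos"],np.round(o["tool_rot"],3),o["force"],o["grip_width"])
E
```

```text
side 438.83641374865033 316.8878907292357 200.2871786315488 [[0.046, 0.624, 0.707], [0.428, -0.711, -0.558]]
top 463.71710343040235 319.7491166794225 192.42894797794838 [[0.417, -0.194, 1.213], [0.093, 0.008, -0.996]]
0.1 [ 0.1685365  -0.70470159  0.23048385] [[ 0.973  0.233 -0.   ]
 [ 0.233 -0.973  0.001]
 [-0.    -0.001 -1.   ]] [0.02738335 0.02037046 1.66025767] 0.0851159504360352
```

View pics/top1.png

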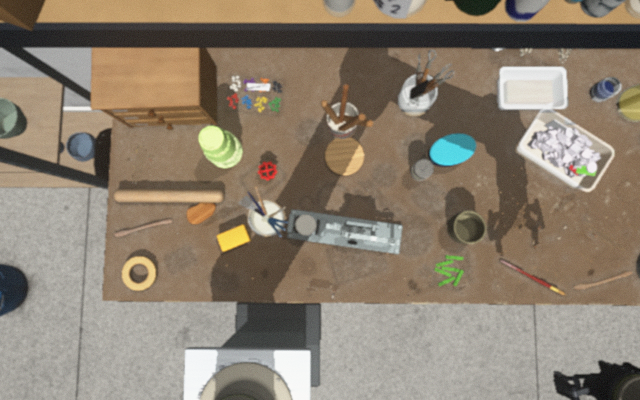

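View pics/side1.png

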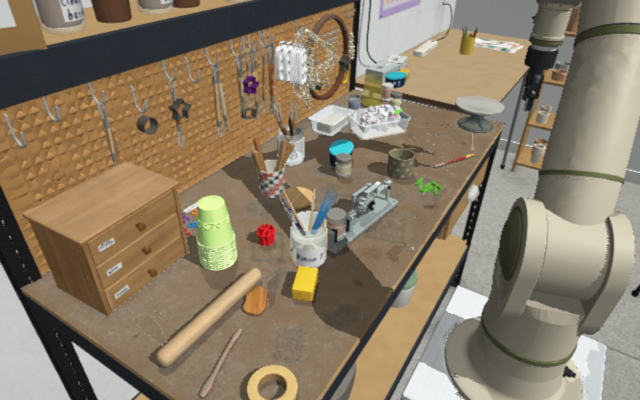

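Top view: the clamp spans about (288–402, 212–252), with the jar at (306,225) on its left end and the pawl at the right. The bat is at (345,157), yellow box (233,238), cutter (267,171), grey jar (422,170), and a brush pot sits close to the jar at (267,218). I'll zoom in on the clamp next.

```bash
python3 - <<'E'
from h import *
import pickle
F=pickle.load(open("F.pkl","rb"));f=F["top"]
im=np.ascontiguousarray(f["pixels"][:,:,::-1])
cv2.imwrite("pics/top_z.png",cv2.resize(im[195:265,275:415],None,fx=5.7,fy=5.7,interpolation=cv2.INTER_CUBIC))
s=np.ascontiguousarray(F["side"]["pixels"][:,:,::-1])
cv2.imwrite("pics/side_z.png",cv2.resize(s[165:265,280:410],None,fx=6,fy=6,interpolation=cv2.INTER_CUBIC))
hsv=cv2.cvtColor(im,cv2.COLOR_BGR2HSV)
# bat: bright orange-ish wood near (345,157)
roi=hsv[130:185,315:375];print(roi[27,30],hsv[157,318])
m=((hsv[:,:,2]>150)&(hsv[:,:,1]>60)).astype(np.uint8)
w=np.zeros_like(m);w[130:185,318:375]=m[130:185,318:375]
c=max(cv2.findContours(w,0,1)[0],key=cv2.contourArea)
print(cv2.fitEllipse(c),cv2.minEnclosingCircle(c))
(u,v),r=cv2.minEnclosingCircle(c)
print(onz(f,u,v,.011),r/f["fx"]*1.2)
# clamp grey: low saturation
m=((hsv[:,:,1]<60)&(hsv[:,:,2]>80)).astype(np.uint8)
w=np.zeros_like(m);w[205:258,284:408]=m[205:258,284:408]
c=max(cv2.findContours(w,0,1)[0],key=cv2.contourArea)
b=cv2.boxPoints(cv2.minAreaRect(c));print(b)
for p in b:print(onz(f,*p,.012))
E
```

```text
[ 18 114 156] [12 85 90]
((346.5775146484375, 155.99143981933594), (32.45257568359375, 34.65474319458008), 112.82239532470703) ((345.0480651855469, 155.8146514892578), 19.588245391845703)
[ 0.64711249 -0.24939297  0.011     ] 0.050690160652534046
[[281.76288 237.91444]
 [286.50128 206.32521]
 [404.88757 224.08315]
 [400.14917 255.67238]]
[ 0.43089959 -0.08647395  0.012     ]
[ 0.51271684 -0.0974385   0.012     ]
[ 0.4688707  -0.40418065  0.012     ]
[ 0.38787497 -0.39103877  0.012     ]
```

View pics/top_z.png

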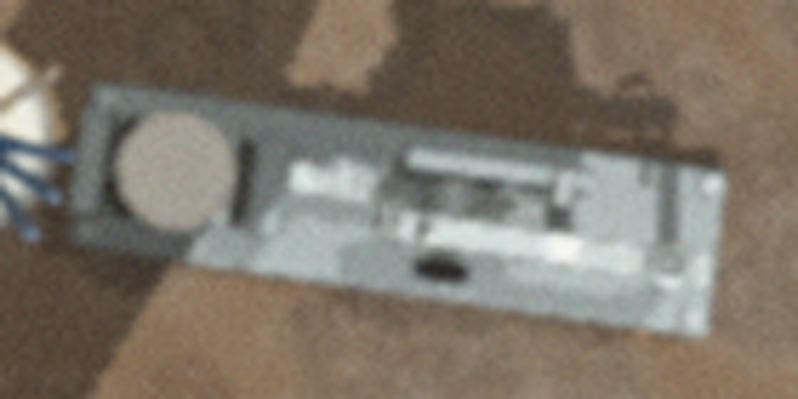

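View pics/side_z.png

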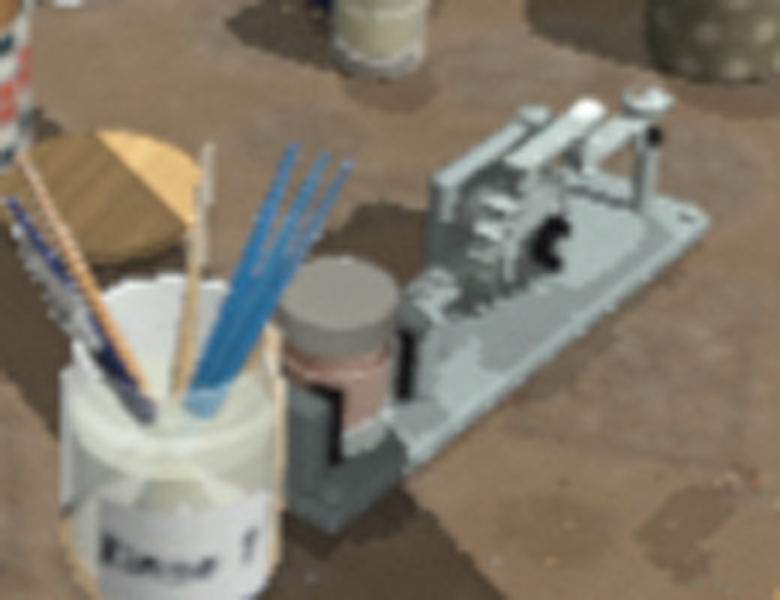

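```bash
cat > m.py <<'E'
from h import *
import pickle
F=pickle.load(open("F.pkl","rb"));f=F["top"];s=F["side"]
T=lambda x,y:(x/5.7+275,y/5.7+195)
S=lambda x,y:(x/6+280,y/6+165)
def tri(a,b):
    c1,d1=ray(f,*a);c2,d2=ray(s,*b)
    k=np.linalg.lstsq(np.c_[d1,-d2],c2-c1,rcond=None)[0]
    p,q=c1+k[0]*d1,c2+k[1]*d2
    return np.round((p+q)/2,4),round(np.linalg.norm(p-q)*1e3,1)
C=np.array([onz(f,*T(*p),.012)[:2] for p in[(97,87),(726,165),(709,336),(72,243)]])
mod=np.array([[38,107],[38,-185],[-38,-185],[-38,107]])/1e3
print(C.round(4).tolist(),[round(np.linalg.norm(C[i]-C[i-1]),4) for i in range(4)])
A=mod-mod.mean(0);B=C-C.mean(0)
th=np.arctan2((A[:,0]*B[:,1]-A[:,1]*B[:,0]).sum(),(A*B).sum());R=np.array([[np.cos(th),-np.sin(th)],[np.sin(th),np.cos(th)]])
t=C.mean(0)-R@mod.mean(0);W=lambda x,y:R@np.array([x,y])/1e3+0+t
W=lambda x,y:R@(np.array([x,y])/1e3)+t
print("yaw",np.degrees(th),"o",t,"jar",W(0,60),"thumb",W(-10,-155),"res mm",((mod@R.T+t-C)*1e3).round(1).tolist())
print("jar lid",onz(f,*T(176,170),.082),"thumb img",onz(f,*T(668,265),.087))
print("button",tri(T(668,265),S(647,98)))
for a in[(75,155),(57,200),(33,237)]:
  for b in[(293,147),(325,155),(350,165)]:print(a,b,tri(T(*a),S(*b)))
x,y=[round(v) for v in proj(f,[*W(-10,-155),.087])];print("proj thumb",x,y)
im=f["pixels"];hsv=cv2.cvtColor(im,cv2.COLOR_RGB2HSV)
for nm,b,z in(("bat",(318,375,130,182),.011),):
  g=cv2.GaussianBlur(im,(3,3),0)[b[2]:b[3],b[0]:b[1]]
  h=cv2.cvtColor(g,cv2.COLOR_RGB2HSV);m=((h[:,:,0]>=14)&(h[:,:,0]<26)&(h[:,:,1]>90)).astype(np.uint8)
  m=cv2.morphologyEx(m,cv2.MORPH_OPEN,np.ones((3,3)))
  c=max(cv2.findContours(m,0,1)[0],key=cv2.contourArea);(u,v),r=cv2.minEnclosingCircle(c);M=cv2.fitEllipse(cv2.convexHull(c))
  print(nm,onz(f,u+b[0],v+b[2],z),r,M,onz(f,M[0][0]+b[0],M[0][1]+b[2],z))
E
python3 m.py
```

```text
[[0.5026, -0.1119], [0.4692, -0.3977], [0.3922, -0.3891], [0.4317, -0.1016]] [np.float64(0.0716), np.float64(0.2877), np.float64(0.0774), np.float64(0.2902)]
yaw -7.247595451989648 o [ 0.45385133 -0.21140262] jar [ 0.46142077 -0.151882  ] thumb [ 0.42437684 -0.36390263] res mm [[2.5, 1.9], [-1.0, -2.0], [0.6, -1.0], [-2.1, 1.2]]
jar lid [ 0.4622851  -0.15100096  0.082     ] thumb img [ 0.42347004 -0.35994726  0.087     ]
button (array([ 0.4232, -0.3616,  0.0769]), np.float64(0.7))
(75, 155) (293, 147) (array([ 0.4659, -0.1135,  0.1664]), np.float64(2.9))
(75, 155) (325, 155) (array([ 0.4604, -0.1161,  0.1643]), np.float64(9.6))
(75, 155) (350, 165) (array([ 0.456 , -0.118 ,  0.1612]), np.float64(19.5))
(57, 200) (293, 147) (array([ 0.4534, -0.1044,  0.1749]), np.float64(15.6))
(57, 200) (325, 155) (array([ 0.448 , -0.1071,  0.1726]), np.float64(3.3))
(57, 200) (350, 165) (array([ 0.4437, -0.109 ,  0.1694]), np.float64(6.5))
(33, 237) (293, 147) (array([ 0.4425, -0.094 ,  0.1838]), np.float64(24.1))
(33, 237) (325, 155) (array([ 0.4373, -0.0967,  0.1814]), np.float64(12.1))
(33, 237) (350, 165) (array([ 0.4331, -0.0986,  0.1781]), np.float64(2.5))
proj thumb 394 241
bat [ 0.64793563 -0.24663534  0.011     ] 21.476831436157227 ((26.152334213256836, 26.033830642700195), (39.90861511230469, 42.71123123168945), 87.98937225341797) [ 0.64651277 -0.24703865  0.011     ]
```

Corners fit a 292×76 plate within 3 mm, with yaw −7.25°. The lid ray agrees with the jar position to within 1 mm. The blue brush tips are at z≈0.17, about 38 mm past the jar axis, so I'll tilt the gripper away from them when I grasp.

```bash
cat >> h.py <<'E'
from scipy.spatial.transform import Rotation as Ro
def tool(yaw=-7.25,tilt=0):
    # y along clamp x; tilt leans the body toward clamp -y
    a=np.radians(yaw);y=np.array([np.cos(a),np.sin(a),0]);z=np.array([0,0,-1.]);z=Ro.from_rotvec(y*np.radians(tilt)).apply(z)
    return np.c_[np.cross(y,z),y,z]
def plan(P1,R1,n,P0=None,R0=None):
    o=manip.get_obs()
    P0=np.array(o["eef_pos"]) if P0 is None else P0; R0=np.array(o["tool_rot"]) if R0 is None else R0
    w=Ro.from_matrix(R0.T@R1).as_rotvec()
    print("dist",np.round((np.array(P1)-P0)*1e3,1),"turn",np.degrees(w).round(1))
    for i in range(n):
        R=R0@Ro.from_rotvec(w*i/n).as_matrix()
        print((R.T@(np.array(P1)-P0)/n).round(4).tolist()+(w/n).round(4).tolist())
E
python3 - <<'E'
from h import *
plan([.4238,-.3618,.112],tool(),9)
print(np.round(tool(tilt=15)[:,2],3))
E
```

```text
dist [ 255.3  342.9 -118.5] turn [ -0.1  -0.  -69.3]
[0.0365, -0.0304, 0.0132, -0.0002, -0.0001, -0.1344]
[0.0402, -0.0253, 0.0132, -0.0002, -0.0001, -0.1344]
[0.0432, -0.0197, 0.0132, -0.0002, -0.0001, -0.1344]
[0.0455, -0.0137, 0.0132, -0.0002, -0.0001, -0.1344]
[0.0469, -0.0075, 0.0132, -0.0002, -0.0001, -0.1344]
[0.0475, -0.0011, 0.0132, -0.0002, -0.0001, -0.1344]
[0.0472, 0.0052, 0.0132, -0.0002, -0.0001, -0.1344]
[0.0461, 0.0115, 0.0132, -0.0002, -0.0001, -0.1344]
[0.0441, 0.0176, 0.0132, -0.0002, -0.0001, -0.1344]
[ 0.033  0.257 -0.966]
```

Call:
jog_arm([
  [0.0365, -0.0304, 0.0132, 0, 0, -0.1344],
  [0.0402, -0.0253, 0.0132, 0, 0, -0.1344],
  [0.0432, -0.0197, 0.0132, 0, 0, -0.1344],
  [0.0455, -0.0137, 0.0132, 0, 0, -0.1344],
  [0.0469, -0.0075, 0.0132, 0, 0, -0.1344],
  [0.0475, -0.0011, 0.0132, 0, 0, -0.1344],
  [0.0472, 0.0052, 0.0132, 0, 0, -0.1344],
  [0.0461, 0.0115, 0.0132, 0, 0, -0.1344],
  [0.0441, 0.0176, 0.0132, 0, 0, -0.1344],
  [0, 0, 0, 0, 0, 0],
  [0, 0, 0, 0, 0, 0],
], grip=1, force=30)

```text
clock: 1.48
eef_pos: [0.4236, -0.3626, 0.1123]
tool_rot: [[0.127, 0.992, -0.001], [0.992, -0.127, -0.0], [-0.0, -0.001, -1.0]]
force: [0.0, 0.5, 0.2]
grip_width: -0.0
gripper_force: 0.0
```

```bash
python3 - <<'E'
from h import *
plan([.4238,-.3618,.1],tool(),2)
o=manip.get_obs();print(o["eef_pos"],o["force"],o["grip_width"])
f=manip.grab_frame("wrist");save(f,"w1.png");print(proj(f,[.4238,-.3618,.085]))
f=manip.grab_frame("top");save(f,"t2.png")
E
```

```text
dist [  0.2   0.8 -12.3] turn [-0.1  0.  -0. ]
[0.0004, 0.0001, 0.0061, -0.0004, 0.0001, -0.0004]
[0.0004, 0.0001, 0.0061, -0.0004, 0.0001, -0.0004]
[ 0.42359142 -0.36256814  0.11228175] [0.01800446 0.46119683 0.15193369] -1.663343317271198e-05
(np.float64(322.39890865378544), np.float64(240.33154982646133))
```

View pics/w1.png

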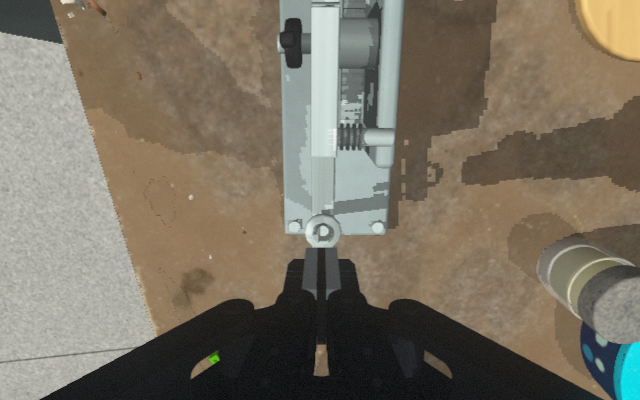

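Wrist view: the button is at (323,231), just ahead of the closed fingertips at (322,250), with nothing else near the fingers. The predicted pixel was (322,240).

```bash
python3 - <<'E'
from h import *
f=manip.grab_frame("wrist")
for z in(.078,.087,.096):print(z,onz(f,323,231,z),proj(f,[.4238,-.3618,z]))
print(f["fx"],ray(f,320,200))
E
```

```text
0.078 [ 0.42398124 -0.3605062   0.078     ] (np.float64(322.96886980373966), np.float64(233.26986469234282))
0.087 [ 0.42438576 -0.35693889  0.087     ] (np.float64(323.06183623541324), np.float64(239.90970111977074))
0.096 [ 0.42479027 -0.35337158  0.096     ] (np.float64(323.16403382398096), np.float64(247.2088440378242))
355.52508584655965 (array([ 0.43195874, -0.29015533,  0.25548889]), array([-0.03961648, -0.2856685 , -0.95751332]))
```

Call:
jog_arm([
  [0.0018, 0.0004, 0.007, 0, 0, 0],
  [0, 0, 0.0065, 0, 0, 0],
  [0, 0, 0.002, 0, 0, 0],
  [0, 0, 0.002, 0, 0, 0],
  [0, 0, 0, 0, 0, 0],
])

```text
clock: 2.25
eef_pos: [0.4246, -0.3605, 0.0948]
tool_rot: [[0.126, 0.992, -0.0], [0.992, -0.126, 0.0], [0.0, -0.0, -1.0]]
force: [-0.2, 0.2, 0.4]
grip_width: -0.0001
gripper_force: 0.0
```

Call:
jog_arm([
  [0, 0, 0.0015, 0, 0, 0],
  [0, 0, 0.0015, 0, 0, 0],
  [0, 0, 0, 0, 0, 0],
])

```text
clock: 2.62
eef_pos: [0.4246, -0.3605, 0.0919]
tool_rot: [[0.126, 0.992, -0.0], [0.992, -0.126, -0.0], [-0.0, -0.0, -1.0]]
force: [0.0, -0.0, 0.4]
grip_width: -0.0002
gripper_force: 0.0
```

Call:
jog_arm([
  [0, 0, 0.0015, 0, 0, 0],
  [0, 0, 0.0015, 0, 0, 0],
  [0, 0, 0, 0, 0, 0],
])

```text
clock: 3.0
eef_pos: [0.4246, -0.3604, 0.0888]
tool_rot: [[0.126, 0.992, -0.0], [0.992, -0.126, 0.0], [0.0, -0.0, -1.0]]
force: [1.4, -0.1, -0.1]
grip_width: 0.0
gripper_force: 0.0
```

Call:
jog_arm([
  [0, 0, 0.0015, 0, 0, 0],
  [0, 0, 0.0015, 0, 0, 0],
  [0, 0, 0, 0, 0, 0],
])

```text
clock: 3.38
eef_pos: [0.4245, -0.3605, 0.0858]
tool_rot: [[0.126, 0.992, -0.0], [0.992, -0.126, 0.0], [0.0, -0.0, -1.0]]
force: [0.6, -1.0, -0.4]
grip_width: -0.0003
gripper_force: 0.0
```

Call:
jog_arm([
  [0, 0, 0.0015, 0, 0, 0],
  [0, 0, 0.0015, 0, 0, 0],
  [0, 0, 0, 0, 0, 0],
])

```text
clock: 3.75
eef_pos: [0.4246, -0.3605, 0.0828]
tool_rot: [[0.126, 0.992, -0.0], [0.992, -0.126, 0.0], [0.0, -0.0, -1.0]]
force: [-0.3, -0.1, 0.2]
grip_width: -0.0001
gripper_force: 0.0
```

Nothing touched yet at 82.8 mm. I'll use 1 mm steps from here.

Call:
jog_arm([
  [0, 0, 0.001, 0, 0, 0],
  [0, 0, 0.0005, 0, 0, 0],
  [0, 0, 0, 0, 0, 0],
])

```text
clock: 4.12
eef_pos: [0.4247, -0.3606, 0.0816]
tool_rot: [[0.126, 0.992, 0.0], [0.992, -0.126, -0.0], [-0.0, 0.0, -1.0]]
force: [-1.0, 0.3, 1.0]
grip_width: -0.0
gripper_force: 0.9
```

Call:
jog_arm([
  [0, 0, 0.001, 0, 0, 0],
  [0, 0, 0.0005, 0, 0, 0],
  [0, 0, 0, 0, 0, 0],
])

```text
clock: 4.5
eef_pos: [0.4247, -0.3606, 0.0804]
tool_rot: [[0.126, 0.992, 0.0], [0.992, -0.126, -0.0], [-0.0, 0.0, -1.0]]
force: [-1.6, 0.7, 7.2]
grip_width: 0.0001
gripper_force: 3.6
```

Call:
jog_arm([
  [0, 0, 0.001, 0, 0, 0],
  [0, 0, 0.0005, 0, 0, 0],
  [0, 0, 0, 0, 0, 0],
])

```text
clock: 4.88
eef_pos: [0.4247, -0.3607, 0.079]
tool_rot: [[0.126, 0.992, 0.0], [0.992, -0.126, -0.001], [-0.001, 0.0, -1.0]]
force: [-1.7, 0.7, 8.2]
grip_width: 0.0003
gripper_force: 4.0
```

Touch came at about 81.6 mm. Next I'll press down to about 7.5 mm of travel and check the force.

Call:
jog_arm([
  [0, 0, 0.001, 0, 0, 0],
  [0, 0, 0.001, 0, 0, 0],
  [0, 0, 0.001, 0, 0, 0],
  [0, 0, 0.001, 0, 0, 0],
  [0, 0, 0.0005, 0, 0, 0],
  [0, 0, 0, 0, 0, 0],
])

```text
clock: 5.62
eef_pos: [0.4248, -0.3606, 0.0745]
tool_rot: [[0.126, 0.992, 0.0], [0.992, -0.126, -0.001], [-0.0, 0.0, -1.0]]
force: [-0.9, 1.3, 8.8]
grip_width: -0.0001
gripper_force: 4.0
```

Call:
jog_arm([
  [0, 0, 0.0007, 0, 0, 0],
  [0, 0, 0.0007, 0, 0, 0],
  [0, 0, 0, 0, 0, 0],
])

```text
clock: 6.0
eef_pos: [0.4248, -0.3604, 0.0727]
tool_rot: [[0.126, 0.992, 0.0], [0.992, -0.126, -0.0], [-0.0, 0.0, -1.0]]
force: [-0.1, 1.0, 3.9]
grip_width: -0.0003
gripper_force: 2.2
```

```bash
python3 - <<'E'
from h import *
s=manip.grab_frame("side");save(s,"s3.png")
c=s["pixels"][165:265,280:410,::-1]
import pickle
a=pickle.load(open("F.pkl","rb"))["side"]["pixels"][165:265,280:410,::-1]
print(manip.get_obs()["force"],manip.get_obs()["eef_pos"])
cv2.imwrite("pics/cmp3.png",cv2.resize(np.hstack([a,c]),None,fx=3,fy=3))
E
```

```text
[0.24165483 1.70043561 3.66801274] [ 0.42473066 -0.36045322  0.07266588]
```

The force fell from 8.8 to 3.9 N at about 8.9 mm travel, so the nose is clear and the jaw is running. Holding here.

Call:
jog_arm([
  [0, 0, 0, 0, 0, 0],
  [0, 0, 0, 0, 0, 0],
  [0, 0, 0, 0, 0, 0],
  [0, 0, 0, 0, 0, 0],
  [0, 0, 0, 0, 0, 0],
  [0, 0, 0, 0, 0, 0],
  [0, 0, 0, 0, 0, 0],
  [0, 0, 0, 0, 0, 0],
  [0, 0, 0, 0, 0, 0],
  [0, 0, 0, 0, 0, 0],
  [0, 0, 0, 0, 0, 0],
  [0, 0, 0, 0, 0, 0],
])

```text
clock: 7.55
eef_pos: [0.4247, -0.3605, 0.0726]
tool_rot: [[0.126, 0.992, 0.0], [0.992, -0.126, -0.0], [-0.0, 0.0, -1.0]]
force: [1.1, 1.5, 3.9]
grip_width: -0.0001
gripper_force: 2.3
```

Call:
jog_arm([
  [0, 0, 0, 0, 0, 0],
  [0, 0, 0, 0, 0, 0],
  [0, 0, 0, 0, 0, 0],
  [0, 0, 0, 0, 0, 0],
  [0, 0, 0, 0, 0, 0],
  [0, 0, 0, 0, 0, 0],
  [0, 0, 0, 0, 0, 0],
  [0, 0, 0, 0, 0, 0],
  [0, 0, 0, 0, 0, 0],
  [0, 0, 0, 0, 0, 0],
  [0, 0, 0, 0, 0, 0],
  [0, 0, 0, 0, 0, 0],
])

```text
clock: 9.05
eef_pos: [0.4246, -0.3605, 0.0726]
tool_rot: [[0.126, 0.992, -0.0], [0.992, -0.126, -0.0], [-0.0, -0.0, -1.0]]
force: [1.0, 2.3, 4.3]
grip_width: -0.0001
gripper_force: 2.3
```

Call:
jog_arm([
  [0, 0, 0, 0, 0, 0],
  [0, 0, 0, 0, 0, 0],
  [0, 0, 0, 0, 0, 0],
  [0, 0, 0, 0, 0, 0],
  [0, 0, 0, 0, 0, 0],
  [0, 0, 0, 0, 0, 0],
  [0, 0, 0, 0, 0, 0],
  [0, 0, 0, 0, 0, 0],
])

```text
clock: 10.05
eef_pos: [0.4246, -0.3605, 0.0726]
tool_rot: [[0.126, 0.992, -0.0], [0.992, -0.126, 0.0], [-0.0, -0.0, -1.0]]
force: [1.6, 2.5, 4.7]
grip_width: 0.0002
gripper_force: 2.3
```

```bash
python3 - <<'E'
from h import *
import pickle
s=manip.grab_frame("side");t=manip.grab_frame("wrist");save(t,"w4.png")
c=s["pixels"][165:265,280:410,::-1]
a=pickle.load(open("F.pkl","rb"))["side"]["pixels"][165:265,280:410,::-1]
cv2.imwrite("pics/cmp4.png",cv2.resize(np.hstack([a,c]),None,fx=3,fy=3,interpolation=cv2.INTER_CUBIC))
E
```

```text
(no output)
```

View pics/cmp4.png

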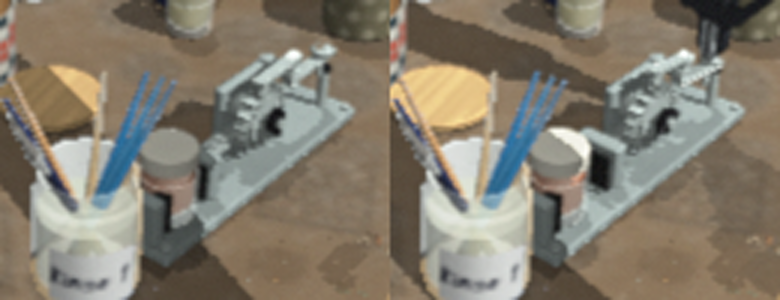

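The jaw (right half) has moved off the jar: its face now sits at about (600,165). The bat is out of shadow at (440,95). Before letting go I'll check the jaw travel from above, and re-measure the bat.

```bash
python3 - <<'E'
from h import *
import pickle
f=manip.grab_frame("top")
a=pickle.load(open("F.pkl","rb"))["top"]["pixels"]
cr=lambda p:cv2.resize(np.ascontiguousarray(p[195:265,280:410,::-1]),None,fx=5.5,fy=4,interpolation=cv2.INTER_CUBIC)
cv2.imwrite("pics/cmp5.png",np.vstack([cr(a),cr(f["pixels"])]))
hsv=cv2.cvtColor(cv2.GaussianBlur(f["pixels"],(3,3),0),cv2.COLOR_RGB2HSV)[125:190,310:380]
m=((hsv[:,:,2]>125)&(hsv[:,:,1]>70)&(hsv[:,:,0]>12)).astype(np.uint8)
m=cv2.morphologyEx(m,cv2.MORPH_OPEN,np.ones((5,5)))
c=max(cv2.findContours(m,0,1)[0],key=cv2.contourArea)
e=cv2.fitEllipse(cv2.convexHull(c));b=cv2.boundingRect(c);print(e,b)
print(onz(f,e[0][0]+310,e[0][1]+125,.011))
s=manip.grab_frame("side");pickle.dump({"top":f,"side":s},open("F2.pkl","wb"))
h=cv2.cvtColor(s["pixels"],cv2.COLOR_RGB2HSV)[180:215,275:330]
m=((h[:,:,2]>140)&(h[:,:,1]>60)&(h[:,:,0]<30)).astype(np.uint8);print("side bat bbox px",cv2.boundingRect(m))
E
```

```text
((40.8154296875, 36.20740509033203), (57.22146224975586, 89.655029296875), 48.87628936767578) (3, 0, 61, 65)
[ 0.63282788 -0.26456175  0.011     ]
side bat bbox px (0, 0, 50, 35)
```

View pics/cmp5.png

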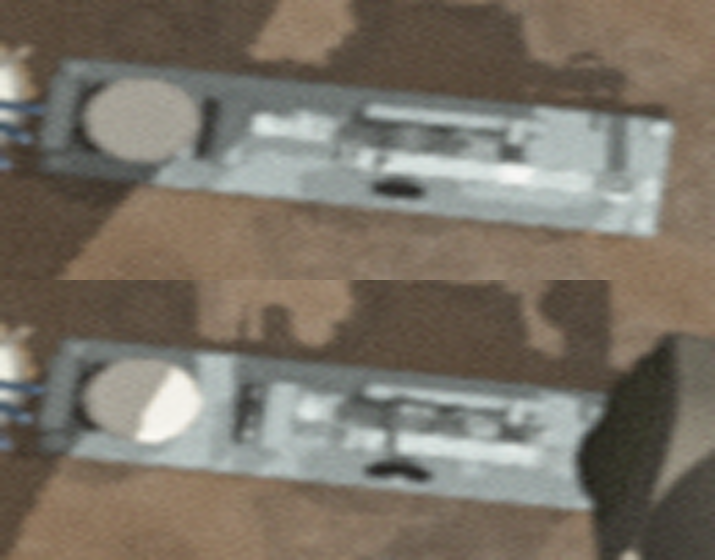

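The dark jaw face moved from x≈208 to x≈248, roughly 18–20 mm. I'll keep holding and check whether it has stopped.

Call:
jog_arm([
  [0, 0, 0, 0, 0, 0],
  [0, 0, 0, 0, 0, 0],
  [0, 0, 0, 0, 0, 0],
  [0, 0, 0, 0, 0, 0],
  [0, 0, 0, 0, 0, 0],
  [0, 0, 0, 0, 0, 0],
  [0, 0, 0, 0, 0, 0],
  [0, 0, 0, 0, 0, 0],
  [0, 0, 0, 0, 0, 0],
  [0, 0, 0, 0, 0, 0],
  [0, 0, 0, 0, 0, 0],
  [0, 0, 0, 0, 0, 0],
])

```text
clock: 11.75
eef_pos: [0.4246, -0.3605, 0.0726]
tool_rot: [[0.126, 0.992, -0.0], [0.992, -0.126, -0.0], [-0.0, -0.0, -1.0]]
force: [1.4, 2.2, 4.3]
grip_width: -0.0001
gripper_force: 2.3
```

```bash
python3 - <<'E'
from h import *
import pickle
f=manip.grab_frame("top");g=pickle.load(open("F2.pkl","rb"))["top"];a=pickle.load(open("F.pkl","rb"))["top"]
G=lambda q:cv2.cvtColor(q["pixels"],cv2.COLOR_RGB2GRAY).astype(np.float32)
d=np.abs(G(f)-G(g))[210:250,310:375];print("mean/max diff",d.mean(),d.max())
# dark strip along the clamp centre line at jaw-top height, clamp coords
o=np.array([.4538,-.2114]);t=np.radians(-7.25)
for nm,q in(("before",a),("now",f)):
  I=G(q);r=[]
  for y in range(0,45,1):
    v=[]
    for x in(-12,-6,0,6,12):
      w=o+np.array([np.cos(t)*x-np.sin(t)*y,np.sin(t)*x+np.cos(t)*y])/1e3
      u=proj(q,[*w,.067]);v.append(cv2.getRectSubPix(I,(1,1),u)[0,0])
    r.append(int(np.mean(v)))
  print(nm,r)
E
```

```text
mean/max diff 2.8034616 16.0
before [172, 172, 174, 175, 177, 180, 181, 183, 182, 180, 176, 171, 164, 155, 146, 139, 135, 132, 131, 130, 128, 125, 122, 120, 117, 115, 111, 106, 99, 90, 81, 72, 66, 63, 65, 72, 86, 102, 118, 131, 141, 147, 151, 155, 156]
now [188, 188, 187, 185, 180, 173, 163, 150, 137, 126, 118, 115, 113, 110, 102, 93, 84, 78, 78, 87, 100, 114, 129, 142, 152, 159, 163, 167, 172, 176, 180, 181, 183, 184, 186, 189, 194, 199, 205, 213, 220, 226, 231, 236, 239]
```

Call:
jog_arm([
  [0, 0, 0.0005, 0, 0, 0],
  [0, 0, 0, 0, 0, 0],
  [0, 0, 0, 0, 0, 0],
  [0, 0, 0, 0, 0, 0],
  [0, 0, 0, 0, 0, 0],
  [0, 0, 0, 0, 0, 0],
  [0, 0, 0, 0, 0, 0],
  [0, 0, 0, 0, 0, 0],
  [0, 0, 0, 0, 0, 0],
])

```text
clock: 12.92
eef_pos: [0.4246, -0.3605, 0.072]
tool_rot: [[0.126, 0.992, -0.0], [0.992, -0.126, 0.0], [0.0, -0.0, -1.0]]
force: [1.4, 2.2, 5.0]
grip_width: 0.0
gripper_force: 2.4
```

```bash
python3 - <<'E'
from h import *
import pickle
f=manip.grab_frame("top");s=manip.grab_frame("side");P=pickle.load(open("F2.pkl","rb"));A=pickle.load(open("F.pkl","rb"))
G=lambda q:cv2.cvtColor(q["pixels"],cv2.COLOR_RGB2GRAY).astype(np.float32)
for n,q,b in(("top",f,(210,250,310,375)),("side",s,(190,230,335,372))):
  d=np.abs(G(q)-G(P[n]))[b[0]:b[1],b[2]:b[3]];print(n,d.mean(),d.max())
im=lambda q:cv2.resize(np.ascontiguousarray(q["pixels"][180:245,325:395,::-1]),None,fx=5.7,fy=7,interpolation=cv2.INTER_CUBIC)
def mark(q,J):
  M=im(q);o=np.array([.4538,-.2114]);t=np.radians(-7.25)
  for y in J:
    for x in(-22,22):
      w=o+np.array([np.cos(t)*x-np.sin(t)*y,np.sin(t)*x+np.cos(t)*y])/1e3
      u,v=proj(q,[*w,.055]);u2,v2=proj(q,[*w,.067])
      cv2.circle(M,(int((u-325)*5.7),int((v-180)*7)),2,(0,0,255),-1);cv2.circle(M,(int((u2-325)*5.7),int((v2-180)*7)),2,(0,255,0),-1)
  return M
cv2.imwrite("pics/cmp6.png",np.hstack([mark(A["side"],[34,29]),mark(s,[12,7])]))
E
```

```text
top 3.006923 24.0
side 1.3932432 39.0
```

View pics/cmp6.png

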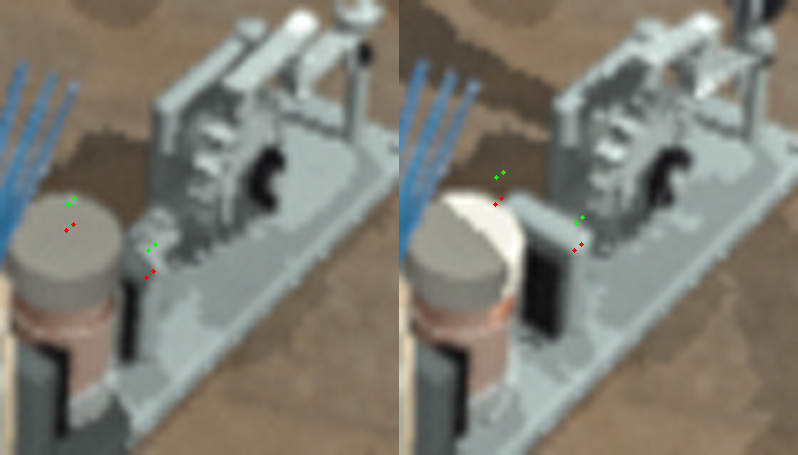

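The jaw front face corner sits on the y≈12 mark (574,251). It was at 34 before, so the jaw is about 22 mm back and has stopped, and pressing further changed nothing. Fully open, so I'll release and plan the grasp.

```bash
python3 - <<'E'
from h import *
R=tool(tilt=15);z=R[:,2];G=np.array([.4617,-.1515,.052]);T=G+.019*z;pre=T-.1*z
o=manip.get_obs();P=np.array(o["eef_pos"])+[0,0,.1]
print(T,pre);plan(pre,R,6,P0=P)
E
```

```text
[ 0.46232059 -0.14662175  0.03364741] [ 0.45905432 -0.17229673  0.13023999]
dist [ 34.4 188.2 -41.8] turn [ 0. 15.  0.]
[0.0318, 0.0017, 0.007, 0.0, 0.0436, 0.0]
[0.0315, 0.0017, 0.0084, 0.0, 0.0436, 0.0]
[0.0311, 0.0017, 0.0097, 0.0, 0.0436, 0.0]
[0.0307, 0.0017, 0.0111, 0.0, 0.0436, 0.0]
[0.0302, 0.0017, 0.0124, 0.0, 0.0436, 0.0]
[0.0296, 0.0017, 0.0137, 0.0, 0.0436, 0.0]
```

Call:
jog_arm([
  [0, 0, -0.015, 0, 0, 0],
  [0, 0, -0.04, 0, 0, 0],
  [0, 0, -0.045, 0, 0, 0],
])

```text
clock: 13.4
eef_pos: [0.4235, -0.3607, 0.1732]
tool_rot: [[0.127, 0.992, -0.002], [0.992, -0.127, 0.001], [0.0, -0.002, -1.0]]
force: [-0.2, -1.1, 0.6]
grip_width: 0.0002
gripper_force: 0.0
```

Call:
jog_arm([
  [0.0318, 0.0017, 0.007, 0, 0.0436, 0],
  [0.0315, 0.0017, 0.0084, 0, 0.0436, 0],
  [0.0311, 0.0017, 0.0097, 0, 0.0436, 0],
  [0.0307, 0.0017, 0.0111, 0, 0.0436, 0],
  [0.0302, 0.0017, 0.0124, 0, 0.0436, 0],
  [0.0296, 0.0017, 0.0137, 0, 0.0436, 0],
  [0, 0, 0, 0, 0, 0],
  [0, 0, 0, 0, 0, 0],
], grip=-1)

```text
clock: 14.4
eef_pos: [0.4589, -0.1723, 0.1299]
tool_rot: [[0.122, 0.992, 0.032], [0.958, -0.126, 0.257], [0.259, -0.0, -0.966]]
force: [-0.1, 0.2, -1.5]
grip_width: 0.0855
gripper_force: 0.0
```

```bash
python3 - <<'E'
from h import *
R=tool(tilt=15);z=R[:,2];G=np.array([.4617,-.1515,.052]);T=G+.019*z
plan(T,R,5);f=manip.grab_frame("wrist");save(f,"w7.png");print(manip.get_obs()["grip_width"],proj(f,[.4617,-.1515,.082]))
E
```

```text
dist [  3.4  25.7 -96.2] turn [-0.  0. -0.]
[0.0, 0.0, 0.0199, -0.0001, 0.0, -0.0]
[0.0, 0.0, 0.0199, -0.0001, 0.0, -0.0]
[0.0, 0.0, 0.0199, -0.0001, 0.0, -0.0]
[0.0, 0.0, 0.0199, -0.0001, 0.0, -0.0]
[0.0, 0.0, 0.0199, -0.0001, 0.0, -0.0]
0.08569621092130991 (np.float64(322.4617156103191), np.float64(212.49898424641657))
```

View pics/w7.png

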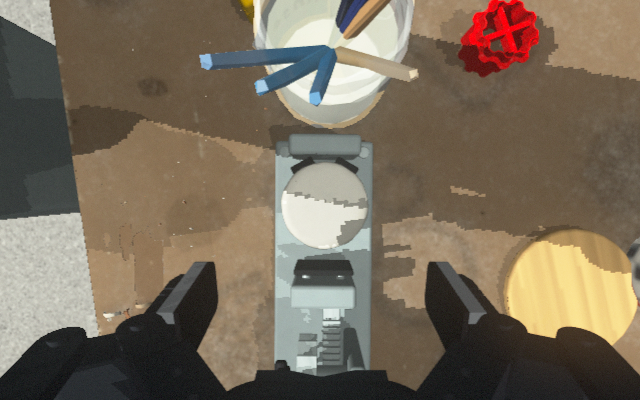

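The wrist view shows the lid at (324,206) within 2–3 mm of the predicted spot. The camera side of the hand faces the brushes, with tips at (207,62) and (315,100), so I'll see if a half turn of the wrist is possible.

```bash
python3 - <<'E'
from h import *
o=manip.get_obs();print(np.round(o["joint_pos"],1),o["clock"])
f=manip.grab_frame("wrist")
for v in(206,):print(onz(f,324,v,.082))
print(np.round(ray(f,320,200)[0],3))
# bat seen here
h=cv2.cvtColor(f["pixels"],cv2.COLOR_RGB2HSV)
m=((h[:,:,2]>150)&(h[:,:,1]>60)&(h[:,:,0]>10)&(h[:,:,0]<28)).astype(np.uint8);m[:200]=0;m[:,:480]=0
m=cv2.morphologyEx(m,cv2.MORPH_OPEN,np.ones((5,5)))
c=max(cv2.findContours(m,0,1)[0],key=cv2.contourArea)[:,0]
print(cv2.boundingRect(c))
P=np.array([onz(f,*p,.011)[:2] for p in c.astype(float) if p[0]<625 and p[1]<300 and p[1]>215])
a=np.c_[2*P,np.ones(len(P))];s=np.linalg.lstsq(a,(P**2).sum(1),rcond=None)[0];print("bat",s[:2],np.sqrt(s[2]+s[0]**2+s[1]**2))
E
```

```text
[ 44.9  32.6 -30.5 123.2   2.3  30.9   8.9] 14.45
[ 0.46309941 -0.14827575  0.082     ]
[ 0.463 -0.138  0.287]
(503, 230, 137, 142)
bat [ 0.64643032 -0.24908022] 0.054647822275147355
```

```bash
python3 - <<'E'
from h import *
R=tool(tilt=25);z=R[:,2];G=np.array([.4622,-.1500,.056]);T=G+.019*z;pre=T-.1*z
print(T,pre,R[:,2]);plan(pre,R,3)
E
```

```text
[ 0.46321335 -0.14203445  0.03878015] [ 0.45787995 -0.18395839  0.12941093] [ 0.05333399  0.41923941 -0.90630779]
dist [ -1.  -11.1  -0.7] turn [ 0. 10. -0.]
[-0.0037, 0.0001, -0.0007, 0.0001, 0.0584, -0.0002]
[-0.0036, 0.0001, -0.0009, 0.0001, 0.0584, -0.0002]
[-0.0036, 0.0001, -0.0012, 0.0001, 0.0584, -0.0002]
```

Call:
jog_arm([
  [-0.0037, 0, -0.0007, 0, 0.0584, 0],
  [-0.0036, 0, -0.0009, 0, 0.0584, 0],
  [-0.0036, 0, -0.0012, 0, 0.0584, 0],
  [0, 0, 0, 0, 0, 0],
])

```text
clock: 15.0
eef_pos: [0.4571, -0.1853, 0.1288]
tool_rot: [[0.118, 0.992, 0.054], [0.898, -0.13, 0.419], [0.423, -0.001, -0.906]]
force: [0.1, -0.8, -0.5]
grip_width: 0.0857
gripper_force: 0.0
```

Call:
jog_arm([
  [0, 0, 0.02, 0, 0, 0],
  [0, 0, 0.02, 0, 0, 0],
  [0, 0, 0, 0, 0, 0],
])

```text
clock: 15.38
eef_pos: [0.4592, -0.1655, 0.0928]
tool_rot: [[0.113, 0.992, 0.051], [0.899, -0.124, 0.42], [0.423, -0.001, -0.906]]
force: [-1.0, -0.5, 0.2]
grip_width: 0.0853
gripper_force: 0.0
```

```bash
python3 - <<'E'
from h import *
R=tool(tilt=25);z=R[:,2];G=np.array([.4622,-.1500,.056]);T=G+.019*z
plan(T,R,4);print(np.round(manip.get_obs()["joint_pos"],1),manip.get_obs()["force"])
E
```

```text
dist [  4.1  23.4 -54. ] turn [-0.1 -0.   0.1]
[-0.0003, 0.0003, 0.0148, -0.0005, -0.0001, 0.0003]
[-0.0003, 0.0003, 0.0148, -0.0005, -0.0001, 0.0003]
[-0.0003, 0.0003, 0.0148, -0.0005, -0.0001, 0.0003]
[-0.0003, 0.0003, 0.0148, -0.0005, -0.0001, 0.0003]
[ 53.2  40.8 -36.8 122.2  -2.1  30.1  17. ] [-1.01865459 -0.50871597  0.1604945 ]
```

Call:
jog_arm([
  [-0.0003, 0.0003, 0.0148, 0, 0, 0],
  [-0.0003, 0.0003, 0.0148, 0, 0, 0],
  [-0.0003, 0.0003, 0.0148, 0, 0, 0],
  [-0.0003, 0.0003, 0.0148, 0, 0, 0],
  [0, 0, 0, 0, 0, 0],
])

```text
clock: 16.0
eef_pos: [0.4633, -0.142, 0.0379]
tool_rot: [[0.114, 0.992, 0.051], [0.898, -0.125, 0.421], [0.424, -0.002, -0.906]]
force: [-0.4, -0.0, -0.2]
grip_width: 0.0857
gripper_force: 0.0
```

Call:
jog_arm([
  [0, 0, 0, 0, 0, 0],
  [0, 0, 0, 0, 0, 0],
  [0, 0, 0, 0, 0, 0],
  [0, 0, 0, 0, 0, 0],
], grip=0.1, force=20)

```text
clock: 16.5
eef_pos: [0.4643, -0.1435, 0.0395]
tool_rot: [[0.114, 0.992, 0.055], [0.899, -0.127, 0.419], [0.422, 0.001, -0.906]]
force: [0.8, -1.5, 6.9]
grip_width: 0.0507
gripper_force: 20.7
```

Call:
jog_arm([
  [0.0021, 0, -0.0045, 0, 0, 0],
  [0.0042, 0, -0.009, 0, 0, 0],
  [0, 0, 0, 0, 0, 0],
], grip=1, force=30)

```text
clock: 16.88
eef_pos: [0.464, -0.1433, 0.0547]
tool_rot: [[0.114, 0.992, 0.054], [0.899, -0.126, 0.419], [0.422, 0.001, -0.906]]
force: [-0.1, -2.5, -0.6]
grip_width: 0.0502
gripper_force: 31.7
```

Call:
jog_arm([
  [0.007, 0, -0.0151, 0, 0, 0],
  [0.0106, 0, -0.0227, 0, 0, 0],
  [0.0106, 0, -0.0227, 0, 0, 0],
  [0.0085, 0, -0.0181, 0, 0, 0],
  [0, 0, 0, 0, 0, 0],
])

```text
clock: 17.5
eef_pos: [0.464, -0.1428, 0.1422]
tool_rot: [[0.113, 0.992, 0.055], [0.899, -0.125, 0.419], [0.422, 0.002, -0.907]]
force: [0.0, -0.1, -1.7]
grip_width: 0.0499
gripper_force: 31.9
```

```bash
python3 - <<'E'
from h import *
s=manip.grab_frame("side");t=manip.grab_frame("top")
cr=lambda q,b:cv2.resize(np.ascontiguousarray(q["pixels"][b[0]:b[1],b[2]:b[3],::-1]),(400,400))
cv2.imwrite("pics/l8.png",np.hstack([cr(s,(130,290,230,430)),cr(t,(120,260,250,410))]))
o=manip.get_obs();print(o["joint_pos"],o["eef_pos"],o["force"])
E
```

```text
[ 52.92878305  36.07302096 -39.27709803 121.85567733  -4.68190314
  33.97836392  15.23589943] [ 0.46332786 -0.14280713  0.14060084] [-0.56817139 -0.25894392 -2.81765085]
```

View pics/l8.png

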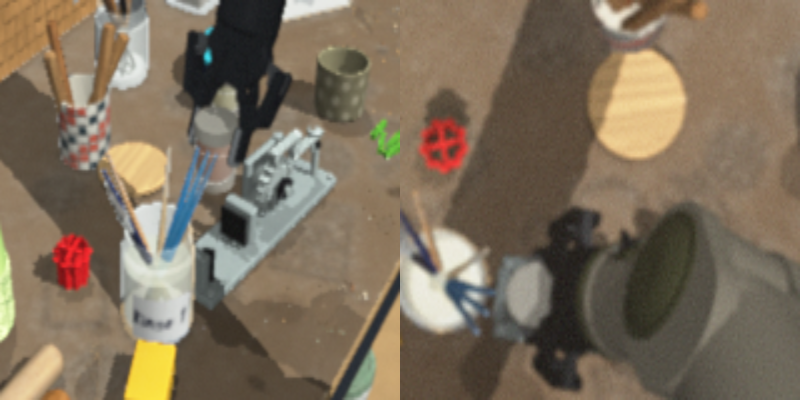

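Left (side view): the jar is held upright above the clamp at (215,130), and the jaw is open. Right (top view): the bat is at (637,103) with the pot of wooden tools just beyond it. I'll check how far that pot reaches and place with the hand leaning toward the robot.

```bash
python3 - <<'E'
from h import *
import m
for a in((345,88),(324,103),(368,122)):
  for b in((255,140),(290,144),(258,137)):print(a,b,m.tri(a,b))
f=m.f
for z in(.05,.1):print("pot edge",onz(f,342,135.7,z),"centre",onz(f,343,118,z))
o=manip.get_obs();R0=np.array(o["tool_rot"]);P0=np.array(o["eef_pos"])
R1=Ro.from_euler("z",-82.6,degrees=True).as_matrix()@R0
print(R1.round(3));T=np.array([.6536,-.2488,.125])
plan(T,R1,10,P0=P0)
w=Ro.from_euler("z",-82.6,degrees=True).as_rotvec()
# keep the turn about world z exactly, split evenly
E
```

```text
[[0.5026, -0.1119], [0.4692, -0.3977], [0.3922, -0.3891], [0.4317, -0.1016]] [np.float64(0.0716), np.float64(0.2877), np.float64(0.0774), np.float64(0.2902)]
yaw -7.247595451989648 o [ 0.45385133 -0.21140262] jar [ 0.46142077 -0.151882  ] thumb [ 0.42437684 -0.36390263] res mm [[2.5, 1.9], [-1.0, -2.0], [0.6, -1.0], [-2.1, 1.2]]
jar lid [ 0.4622851  -0.15100096  0.082     ] thumb img [ 0.42347004 -0.35994726  0.087     ]
button (array([ 0.4232, -0.3616,  0.0769]), np.float64(0.7))
(75, 155) (293, 147) (array([ 0.4659, -0.1135,  0.1664]), np.float64(2.9))
(75, 155) (325, 155) (array([ 0.4604, -0.1161,  0.1643]), np.float64(9.6))
(75, 155) (350, 165) (array([ 0.456 , -0.118 ,  0.1612]), np.float64(19.5))
(57, 200) (293, 147) (array([ 0.4534, -0.1044,  0.1749]), np.float64(15.6))
(57, 200) (325, 155) (array([ 0.448 , -0.1071,  0.1726]), np.float64(3.3))
(57, 200) (350, 165) (array([ 0.4437, -0.109 ,  0.1694]), np.float64(6.5))
(33, 237) (293, 147) (array([ 0.4425, -0.094 ,  0.1838]), np.float64(24.1))
(33, 237) (325, 155) (array([ 0.4373, -0.0967,  0.1814]), np.float64(12.1))
(33, 237) 
[... 1042 characters left out ...]
421698   0.05      ]
pot edge [ 0.68001849 -0.23774603  0.1       ] centre [ 0.72440878 -0.24009691  0.1       ]
[[ 0.906  0.003  0.423]
 [ 0.003 -1.     0.002]
 [ 0.423 -0.    -0.906]]
dist [ 190.3 -106.   -15.6] turn [-34.9   0.   74.9]
[-0.008, 0.0202, -0.002, -0.061, 0.0, 0.1306]
[-0.0053, 0.0212, -0.0008, -0.061, 0.0, 0.1306]
[-0.0025, 0.0217, 0.0005, -0.061, 0.0, 0.1306]
[0.0003, 0.0218, 0.0019, -0.061, 0.0, 0.1306]
[0.0032, 0.0214, 0.0032, -0.061, 0.0, 0.1306]
[0.0059, 0.0205, 0.0045, -0.061, 0.0, 0.1306]
[0.0085, 0.0193, 0.0057, -0.061, 0.0, 0.1306]
[0.0109, 0.0176, 0.0068, -0.061, 0.0, 0.1306]
[0.0131, 0.0156, 0.0078, -0.061, 0.0, 0.1306]
[0.015, 0.0133, 0.0087, -0.061, 0.0, 0.1306]
```

Call:
jog_arm([
  [-0.008, 0.0202, -0.002, -0.061, 0, 0.1306],
  [-0.0053, 0.0212, -0.0008, -0.061, 0, 0.1306],
  [-0.0025, 0.0217, 0.0005, -0.061, 0, 0.1306],
  [0.0003, 0.0218, 0.0019, -0.061, 0, 0.1306],
  [0.0032, 0.0214, 0.0032, -0.061, 0, 0.1306],
  [0.0059, 0.0205, 0.0045, -0.061, 0, 0.1306],
  [0.0085, 0.0193, 0.0057, -0.061, 0, 0.1306],
  [0.0109, 0.0176, 0.0068, -0.061, 0, 0.1306],
  [0.0131, 0.0156, 0.0078, -0.061, 0, 0.1306],
  [0.015, 0.0133, 0.0087, -0.061, 0, 0.1306],
  [0, 0, 0, 0, 0, 0],
  [0, 0, 0, 0, 0, 0],
])

```text
clock: 19.1
eef_pos: [0.6516, -0.2475, 0.124]
tool_rot: [[0.907, 0.017, 0.42], [0.016, -1.0, 0.007], [0.42, -0.0, -0.907]]
force: [0.2, -0.0, -1.3]
grip_width: 0.0502
gripper_force: 32.0
```

```bash
python3 - <<'E'
from h import *
R=Ro.from_matrix([[.906,.003,.423],[.003,-1,.002],[.423,0,-.906]]).as_matrix()
plan([.6536,-.2488,.075],R,4)
f=manip.grab_frame("wrist");t=manip.grab_frame("side");save(f,"w9.png")
cr=lambda q,b:cv2.resize(np.ascontiguousarray(q["pixels"][b[0]:b[1],b[2]:b[3],::-1]),(400,400),interpolation=cv2.INTER_CUBIC)
cv2.imwrite("pics/l9.png",np.hstack([cr(f,(100,400,170,470)),cr(t,(120,220,250,350))]))
o=manip.get_obs();print(np.round(o["joint_pos"],1),o["force"])
E
```

```text
dist [  2.   -1.3 -49. ] turn [-0.3  0.2  0.7]
[-0.0047, 0.0003, 0.0113, -0.0014, 0.0008, 0.0032]
[-0.0047, 0.0003, 0.0113, -0.0014, 0.0008, 0.0032]
[-0.0047, 0.0003, 0.0113, -0.0014, 0.0008, 0.0032]
[-0.0047, 0.0003, 0.0113, -0.0014, 0.0008, 0.0032]
[ 25.2  34.9  -7.2 117.9 -48.8   6.1 -21.3] [ 0.04640668 -0.19763343 -2.86471874]
```

View pics/l9.png

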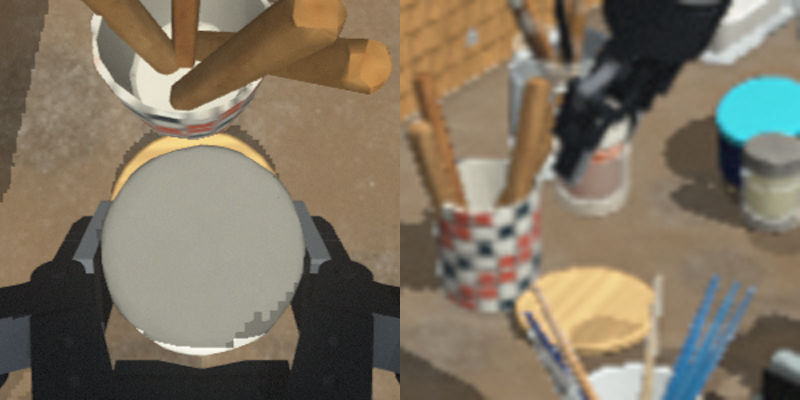

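The wrist half shows the jar held squarely over the bat. But joint 6 is at 6.1°, right at its limit. I'll turn back about 40° around the vertical before lowering.

```bash
python3 - <<'E'
from h import *
R0=np.array(manip.get_obs()["tool_rot"])
R=Ro.from_euler("z",40-np.degrees(np.arctan2(R0[1,2],R0[0,2])),degrees=True).as_matrix()@tool(yaw=-90,tilt=25) if 0 else tool(yaw=40-90,tilt=25)
print(R.round(3));plan([.652,-.2443,.115],R,6)
E
```

```text
[[ 0.694  0.643  0.324]
 [ 0.583 -0.766  0.272]
 [ 0.423  0.    -0.906]]
dist [ 0.4  4.4 -9.5] turn [ 16.5   0.1 -35.5]
[-0.0006, -0.0007, 0.0015, 0.0481, 0.0003, -0.1034]
[-0.0005, -0.0007, 0.0015, 0.0481, 0.0003, -0.1034]
[-0.0004, -0.0007, 0.0015, 0.0481, 0.0003, -0.1034]
[-0.0004, -0.0007, 0.0016, 0.0481, 0.0003, -0.1034]
[-0.0003, -0.0006, 0.0016, 0.0481, 0.0003, -0.1034]
[-0.0002, -0.0006, 0.0016, 0.0481, 0.0003, -0.1034]
```

Call:
jog_arm([
  [-0.0006, -0.0007, 0.0015, 0.0481, 0.0003, -0.1034],
  [-0.0005, -0.0007, 0.0015, 0.0481, 0.0003, -0.1034],
  [-0.0004, -0.0007, 0.0015, 0.0481, 0.0003, -0.1034],
  [-0.0004, -0.0007, 0.0016, 0.0481, 0.0003, -0.1034],
  [-0.0003, -0.0006, 0.0016, 0.0481, 0.0003, -0.1034],
  [-0.0002, -0.0006, 0.0016, 0.0481, 0.0003, -0.1034],
  [0, 0, 0, 0, 0, 0],
  [0, 0, 0, 0, 0, 0],
])

```text
clock: 20.2
eef_pos: [0.6526, -0.2444, 0.1155]
tool_rot: [[0.696, 0.639, 0.326], [0.579, -0.769, 0.271], [0.424, 0.0, -0.906]]
force: [-0.3, 0.4, -2.5]
grip_width: 0.0501
gripper_force: 32.0
```

```bash
python3 - <<'E'
from h import *
o=manip.get_obs();print(np.round(o["joint_pos"],1),o["force"])
plan([.652,-.2443,.0455],tool(yaw=-50,tilt=25),6)
# where lid centre appears in the wrist view vs bat: lid contour
f=manip.grab_frame("wrist");save(f,"w10.png")
h=cv2.cvtColor(cv2.GaussianBlur(f["pixels"],(5,5),0),cv2.COLOR_RGB2HSV)
print(h[250,320],h[300,320])
TC=np.array(o["eef_pos"]);j=TC-.007*np.array([.766,.643,0]);print("lid pred px",proj(f,[j[0],j[1],TC[2]-.0275+.070]))
m=((h[:,:,1]<50)&(h[:,:,2]>90)).astype(np.uint8);n,l,s,c=cv2.connectedComponentsWithStats(m);k=l[270,320];print("lid px",s[k],c[k],onz(f,*c[k],TC[2]-.0275+.070),"vs",j)
E
```

```text
[ 36.8  39.5 -16.1 108.8 -30.7  24.9   2.1] [-0.33758756  0.432079   -2.45779899]
dist [ -0.6   0.1 -70. ] turn [ 0.1 -0.1 -0.2]
[-0.005, -0.0001, 0.0105, 0.0004, -0.0002, -0.0006]
[-0.005, -0.0001, 0.0105, 0.0004, -0.0002, -0.0006]
[-0.005, -0.0001, 0.0105, 0.0004, -0.0002, -0.0006]
[-0.005, -0.0001, 0.0105, 0.0004, -0.0002, -0.0006]
[-0.005, -0.0001, 0.0106, 0.0004, -0.0002, -0.0006]
[-0.005, -0.0001, 0.0106, 0.0004, -0.0002, -0.0006]
[ 28  24 183] [ 30  23 180]
lid pred px (np.float64(323.06538739761453), np.float64(292.3339336240382))
lid px [  240   210   177   157 19322] [323.35689887 287.0017079 ] [ 0.64854978 -0.24788452  0.15802956] vs [ 0.64719379 -0.24888929  0.11552956]
```

Call:
jog_arm([
  [-0.005, -0.0001, 0.0105, 0, 0, 0],
  [-0.005, -0.0001, 0.0105, 0, 0, 0],
  [-0.005, -0.0001, 0.0105, 0, 0, 0],
  [-0.005, -0.0001, 0.0105, 0, 0, 0],
  [-0.005, -0.0001, 0.0106, 0, 0, 0],
  [-0.005, -0.0001, 0.0106, 0, 0, 0],
  [0, 0, 0, 0, 0, 0],
])

```text
clock: 21.12
eef_pos: [0.6521, -0.2435, 0.0444]
tool_rot: [[0.695, 0.641, 0.324], [0.581, -0.767, 0.272], [0.424, -0.001, -0.906]]
force: [0.1, 0.8, -1.0]
grip_width: 0.0502
gripper_force: 32.0
```

Call:
jog_arm([
  [-0.0008, 0, 0.0018, 0, 0, 0],
  [-0.0008, 0, 0.0018, 0, 0, 0],
  [0, 0, 0, 0, 0, 0],
])

```text
clock: 21.5
eef_pos: [0.6529, -0.2437, 0.0419]
tool_rot: [[0.695, 0.641, 0.326], [0.581, -0.767, 0.271], [0.424, 0.001, -0.906]]
force: [0.2, -0.6, -1.7]
grip_width: 0.05
gripper_force: 32.0
```

Call:
jog_arm([
  [-0.0004, 0, 0.0009, 0, 0, 0],
  [-0.0004, 0, 0.0009, 0, 0, 0],
  [0, 0, 0, 0, 0, 0],
])

```text
clock: 21.88
eef_pos: [0.6528, -0.2436, 0.0397]
tool_rot: [[0.695, 0.641, 0.326], [0.581, -0.767, 0.271], [0.424, 0.001, -0.906]]
force: [0.7, -0.3, -2.4]
grip_width: 0.0502
gripper_force: 32.0
```

Call:
jog_arm([
  [-0.0002, 0, 0.0005, 0, 0, 0],
  [-0.0002, 0, 0.0005, 0, 0, 0],
  [0, 0, 0, 0, 0, 0],
])

```text
clock: 22.25
eef_pos: [0.6529, -0.2435, 0.0388]
tool_rot: [[0.695, 0.641, 0.326], [0.581, -0.767, 0.271], [0.424, 0.001, -0.906]]
force: [-0.2, -0.1, 0.4]
grip_width: 0.0502
gripper_force: 32.1
```

Call:
jog_arm([
  [-0.0002, 0, 0.0005, 0, 0, 0],
  [0, 0, 0, 0, 0, 0],
  [0, 0, 0, 0, 0, 0],
])

```text
clock: 22.62
eef_pos: [0.653, -0.2435, 0.0387]
tool_rot: [[0.694, 0.642, 0.326], [0.581, -0.767, 0.271], [0.424, 0.001, -0.906]]
force: [-2.9, 1.1, 6.6]
grip_width: 0.0498
gripper_force: 32.7
```

The jar is down: contact came at the expected height. Opening partway.

Call:
jog_arm([
  [0, 0, 0, 0, 0, 0],
  [0, 0, 0, 0, 0, 0],
  [0, 0, 0, 0, 0, 0],
  [0, 0, 0, 0, 0, 0],
], grip=-0.65)

```text
clock: 23.12
eef_pos: [0.6529, -0.2436, 0.0381]
tool_rot: [[0.695, 0.641, 0.326], [0.581, -0.767, 0.271], [0.424, 0.001, -0.906]]
force: [0.7, -0.4, 0.1]
grip_width: 0.0707
gripper_force: 0.0
```

Call:
jog_arm([
  [0, 0, -0.01, 0, 0, 0],
  [0, 0, -0.02, 0, 0, 0],
  [0, 0, -0.03, 0, 0, 0],
  [0, 0, -0.04, 0, 0, 0],
  [0, 0, -0.04, 0, 0, 0],
  [0, 0, -0.04, 0, 0, 0],
  [0, 0, 0, 0, 0, 0],
  [0, 0, 0, 0, 0, 0],
])

```text
clock: 24.12
eef_pos: [0.5939, -0.2924, 0.2019]
tool_rot: [[0.695, 0.641, 0.326], [0.581, -0.767, 0.271], [0.424, 0.002, -0.906]]
force: [0.1, 0.2, 0.1]
grip_width: 0.0705
gripper_force: 0.0
```

```bash
python3 - <<'E'
from h import *
f=manip.grab_frame("wrist");t=manip.grab_frame("side")
cr=lambda q,b:cv2.resize(np.ascontiguousarray(q["pixels"][b[0]:b[1],b[2]:b[3],::-1]),(400,400),interpolation=cv2.INTER_CUBIC)
cv2.imwrite("pics/end.png",np.hstack([cr(f,(0,400,120,520)),cr(t,(120,280,230,390))]))
for p in([.6466,-.2488,.011],[.6466,-.2488,.081]):print(np.round(proj(f,p)),np.round((np.array(proj(t,p))-[230,120])*2.5+[400,0]))
E
```

```text
[322. 189.] [570. 188.]
[322. 174.] [569. 136.]
```

View pics/end.png

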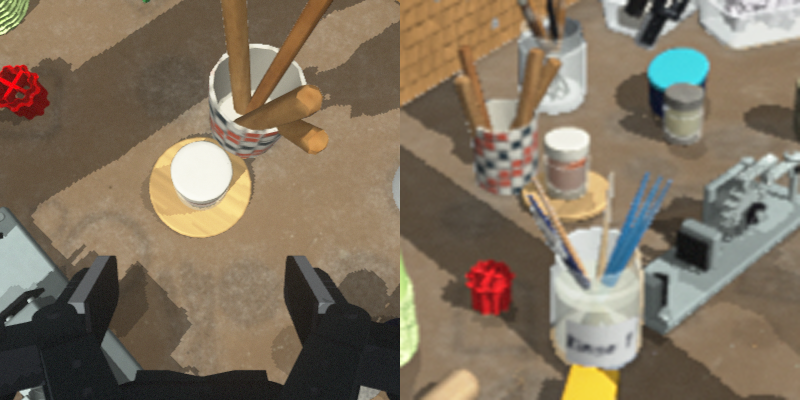

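The jar stands upright in the middle of the bat: lid at (202,173) against a predicted (202,174), bat centre at (201,188). The other things are undisturbed and the jaw is open.

```bash
python3 -c "
from cell import manip
print(manip.hand_in())"
```

```text
the job is handed in; nothing more can be done
None
```

The jar is out of the clamp and standing upright in the middle of the bat; I held the pawl down until the jaw had backed fully off (highest force read on the button 8.8 N) and handed the job in at about 24 s.

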